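Return the floss case to its labelled turntable slot

ROBOT

A 7-joint arm with a two-finger parallel gripper is mounted at the origin on the work surface. World frame = base frame: x ahead of the robot, y to its left, z up, the work surface at z = 0. Lengths are in mm, angles in rad, forces in N, time in s.
With the tool pointing down it reaches from about 400 to 875 mm from the base axis. Payload 4.4 kg.
Tool frame: the origin (TCP) lies between the finger pads; the fingertips stand 17 mm ahead of it and the grasp point (between the pads) lies 2 mm behind it; z points along the fingers, y is the line along which they close (so a half turn about z gives the same grasp; the last joint's range is limited). The gripper opens to 85 mm and grips with 20 to 120 N. Pads are 22 mm wide; open, the fingers measure 114 mm over their backs; the gripper's body (76 mm by 85 mm) begins 54 mm behind the grasp point. The pads swing forward as they close: fully open they stand 13 mm farther back than shut.
Start: joints at [-1.214, 0.628, 0.038, 1.517, -0.027, 0.996, -0.02], TCP at [266.684, 592.788, 223.713] pointing down, gripper open.
Joint ranges: [-3.06, 3.06], [-0.37, 2.12], [-1.25, 1.32], [0.18, 2.47], [-1.1, 4.24], [0.23, 1.98], [-2.94, 2.94]. Speed limits (rad/s): [2.57, 2.57, 3.14, 3.14, 3.14, 3.14, 3.14].

INTERFACE

Orientations are given as [roll, pitch, yaw] about the fixed x, y, z axes, in that order (R = Rz(yaw) Ry(pitch) Rx(roll)).
In Python, from cell import sensors, get_image, ctrl gives the robot as it stands.
- The arm moves only by the tool send_rows, never from a script. Its argument "series" is a list of rows, each a list of 3 entries, a list of its own where there are three numbers: the finger opening in mm, from 0 to 85.4, then the shift along the world's x, y, z in units of 60 mm (1.0 is 60 mm), then the turn, a rotation vector about the world's x, y, z in units of 5 degrees (1.0 is 5 degrees). A call has 1 to 8 rows; each row shifts and turns the commanded pose from where the row before left it; what a row does not reach is not made up. A row lasts 1/8 s, in which the tool goes at most 62.5 mm and 10.7 degrees, less where a joint would pass 70% of its speed; a pose out of reach is approached as far as the arm can. A call is refused whole if a number of a shift passes 1 or a number of a turn 1, either way. A call with a gripper value outside its range is refused whole. The fingers move at their own pace and stop on an object; the grip force is fixed at half the most. Time passes only in rows, so rows that do not move let the fingers close. It gives the time, the measured TCP pose, the force, the opening and the grip force at its end, in the units of the state.
- sensors.read_state(): the state, without advancing time (a new reading comes with each control period).
- get_image(name): name is "side" or "top"; returns a dict with "img" (420x560x3 uint8, red, green, blue), "depth" (420x560 float32, mm along the optical axis (not along the pixel's ray), 0 where there is no reading), "vfov" (degrees; the focal length in pixels is half the picture's height over the tangent of half this angle, whatever the lens; pixels are square), "cx", "cy" (the principal point, pixels), "k1" (the pictures are not rectified: a ray, as slopes to the right and down, at radius r is drawn at 1 + k1 r^2 times it, then the intrinsics apply), "world_to_cam" (4x4, takes a point from world to camera coordinates). Camera axes: x right, y down, z forward; pixel columns grow to the right and rows downward; lengths in mm; the calibration is good to about 2 mm. A picture is of the moment at which its call begins.
- ctrl.finish_job(): hands the job in; it is judged then, once.
The state is a dict: "clock": time; "qpos": joint angles; "qd": joint speeds; "tau": joint torques, N m; "eef_pos": TCP position; "tool_rot": TCP orientation; "force": force on the tool from outside, world axes, zero at the start; "torque": the same for the moment, N m; "width": finger opening in mm; "gripper_force": force on a finger pad.
Only numpy, scipy, OpenCV 4.12 (cv2) and the standard library are available. Lean on these libraries where they do the work, as an engineer would, in place of code of your own. Each camera call takes 0.05 s, during which the arm holds its last target. There are 200 camera calls.

TASK

Take the flat floss case off the sloping stand and put it back in its own slot on the turntable, the empty one whose label shows an upright rectangle, standing upright with the latch end up. The slot has a sprung side plate, so press the case down until its foot is fully home on the slot's floor. Leave the other things where they are, those on the turntable in their places on it; it does not matter if the turntable itself turns.

Things in the scene. Friction and masses are not known exactly. Their poses are not given: they have to be found in the camera images.
- case: Flat mint plastic floss case, 22 mm thick (x), 64 mm wide (y), 100 mm tall (z), 70 g, with a small white latch near its top on both faces. Origin: centre of its underside; z runs up to the latch end. It starts leaning at about 34 degrees from upright, top towards the turntable side (robot's left, varying by 30 degrees), on a sloping wooden stand.
- stand: Fixed sloping wooden stand, 74 mm wide (y), about 100 mm deep (x). Origin: on the shelf below the centre of the case's foot. A ledge, 35 mm up, carries the case's foot and a backboard supports the lower 43 mm of its lower (its -x) face; the upper 57 mm of the case stand free on both sides.
- slot_floss (a point): Centre of the floor of the floss case's own slot, on the turntable's disc, 22 mm above the shelf; x points outward from the turntable's axis (85 mm away), z up. Open-topped white holder, walls 40 mm high, 70 mm clear along y, outer wall's inner face at x = +11.5 mm. Home, the case stands upright here, thickness along x, origin at this point, 60 mm of it proud.
- slot_plate (a point): Foot of the slot's sprung aluminium plate, 4.5 mm inward of slot_floss: vertical up to 25 mm, then leaning away inward to 13 mm farther at 52 mm height, leaving 29 mm of opening at the top and 16 mm below. The 22 mm case must be pushed down (5 to 20 N) to drive the plate back (10 mm of travel at most); it does not fall in by its weight.
- slot_label (a point): Middle of the slot's label: a sloping white tab outside the outer wall with a raised dark upright rectangle. The like empty slot 110 degrees clockwise, seen from above, has a thin crosswise bar on its label and is the wrong one; the slot 110 degrees anticlockwise has a round label and holds the round mirror.
- disc_top (a point): Top of the turntable's central knob (38 mm across, 68 mm above the shelf), on its axis. The white disc is 320 mm across, its top 22 mm above the shelf, and spins freely with a little friction if pushed.
- turntable: Fixed foot of the turntable, 10 mm high. Origin: on the shelf at the turntable's axis. Its yaw is the yaw at which the disc starts (point slot_floss gives the present one).
- bottle: Closed amber glass dropper bottle, 38 mm across, 104 mm tall, standing loose on the disc. Origin: centre of underside.
- bottle_spot (a point): Point on the disc's top where the bottle stands, 105 mm from the axis, across from the floss slot.
- mirror: Round grey pocket mirror, 68 mm across, 18 mm thick (x), standing on edge in the slot with the round label. Origin: lowest point of its rim.
- mirror_spot (a point): Floor centre of the round-labelled slot.
- clipper: Chrome nail clipper, 78 mm long (x), 14 mm wide, 18 mm high, lying loose on the disc, pointing outward. Origin: centre of underside.
- clipper_spot (a point): Point on the disc's top where the clipper lies, 104 mm from the axis.
- cup: White ceramic cup, 76 mm across, 90 mm high, with a toothbrush leaning out to 190 mm height. Origin: centre of underside.
- jar: Closed jar, 70 mm across, 85 mm high. Origin: centre of underside.
- deodorant: Deodorant stick, 34 by 58 mm, 125 mm high. Origin: centre of underside.
- soapdish: Ceramic soap dish with a soap bar, 85 by 125 mm, 30 mm high. Origin: centre of underside.
- hairbrush: Wooden paddle hairbrush, 190 mm long (x), 55 mm wide, lying bristles up on the shelf. Origin: centre of underside.
Mind the look-alikes: they are no part of the job. What is shaped like the case but pink or red is not meant.

How it is judged:
By the outcome, as a careful person would: the job done as asked, in the order asked, and still so for the second after the job is handed in, with the robot touching nothing.
It also fails if it takes over 45 s, if anything falls off the work surface, if the arm or the gripper's body presses on something with over 40 N, if the wrist force passes 120 N, or if a joint passes its speed limit or range.

## Working session

There is one attempt and no reset: what is moved stays moved. The work goes in short steps, Python scripts to look and compute and a tool call to move; the robot and the scene stay as the last step left them, time stands still between calls to the robot, and variables do not carry over. Pictures are saved under pics/ and viewed, at most 10 in all, crops included, and the job is handed in when it is done.

Besides the shell and the picture viewer there is one more tool, called after ">>>" in YAML: its name, and indented under it one key for each argument. send_rows: Moves the arm, as the interface text tells. Its arguments: {"type":"object","properties":{"series":{"type":"array"}},"required":["series"]}

```bash
mkdir -p pics; cat > h.py <<'E'
import numpy as np, cv2
from cell import sensors, get_image, ctrl
def grab(n):
    d=get_image(n); np.savez('%s.npz'%n,**d); return d
def load(n): return dict(np.load('%s.npz'%n))
def K(d):
    f=d['img'].shape[0]/2/np.tan(np.radians(float(d['vfov']))/2)
    return np.array([[f,0,float(d['cx'])],[0,f,float(d['cy'])],[0,0,1]])
def ray(d,uv):
    k=K(d); uv=np.atleast_2d(np.array(uv,float)); 
    return cv2.undistortPoints(uv[:,None],k,np.array([float(d['k1']),0,0,0]))[:,0]
def world(d,uv,dep=None):
    uv=np.atleast_2d(np.array(uv,float)); r=ray(d,uv)
    if dep is None:
        ii=np.round(uv).astype(int); dep=d['depth'][ii[:,1],ii[:,0]]
    c=np.c_[r*np.c_[dep],dep]; T=np.linalg.inv(d['world_to_cam'])
    return c@T[:3,:3].T+T[:3,3]
def cloud(d):
    h,w=d['depth'].shape; u,v=np.meshgrid(np.arange(w),np.arange(h))
    return world(d,np.c_[u.ravel(),v.ravel()],d['depth'].ravel()).reshape(h,w,3)
def proj(d,P):
    T=d['world_to_cam']; return cv2.projectPoints(np.atleast_2d(np.array(P,float)),cv2.Rodrigues(T[:3,:3])[0],T[:3,3],K(d),np.array([float(d['k1']),0,0,0]))[0][:,0]
def save(d,name,crop=None,s=1):
    im=d['img'][:,:,::-1]
    if crop: x0,y0,x1,y1=crop; im=im[y0:y1,x0:x1]
    cv2.imwrite('pics/'+name,cv2.resize(im,None,fx=s,fy=s,interpolation=cv2.INTER_CUBIC))
E
python3 - <<'E'
from h import *
a=[]
for n in('side','top'):
    d=grab(n); a.append(d); save(d,n+'0.png',s=1.42)
    print(n,d['vfov'],d['k1'],np.round(np.linalg.inv(d['world_to_cam']),2).tolist())
print(sensors.read_state())
E
```

```text
side 57.82565299258118 -0.07219785114032001 [[1.0, 0.01, 0.03, 509.55], [-0.02, -0.52, 0.85, -757.52], [0.02, -0.85, -0.52, 580.77], [0.0, 0.0, 0.0, 1.0]]
top 46.06466499201552 0.011946814654735613 [[0.0, -0.99, 0.16, 311.8], [-1.0, -0.0, 0.0, 16.32], [-0.0, -0.16, -0.99, 1373.92], [0.0, 0.0, 0.0, 1.0]]
{'clock': 0.1, 'qpos': array([-1.21379886,  0.62925948,  0.03841269,  1.51827434, -0.02698922,
        0.9963239 , -0.01999843]), 'qd': array([ 0.00085993, -0.00353312, -0.00060789, -0.00322923, -0.00127947,
       -0.00158649, -0.00035158]), 'tau': array([ 2.06958706e-03, -5.64530110e+01,  1.23013459e+00, -1.93975443e+01,
        1.12716664e-02,  5.38195105e-03,  1.12293330e-05]), 'eef_pos': array([266.42115939, 592.24789307, 222.87466951]), 'tool_rot': array([-3.13984454e+00,  8.56040654e-06,  2.71882843e+00]), 'force': array([-0.14980482,  0.55057464, -0.82140655]), 'torque': array([ 0.01473649, -0.02179162, -0.00737002]), 'gripper_force': 0.0, 'width': 85.4663841398434}
```

View pics/side0.png

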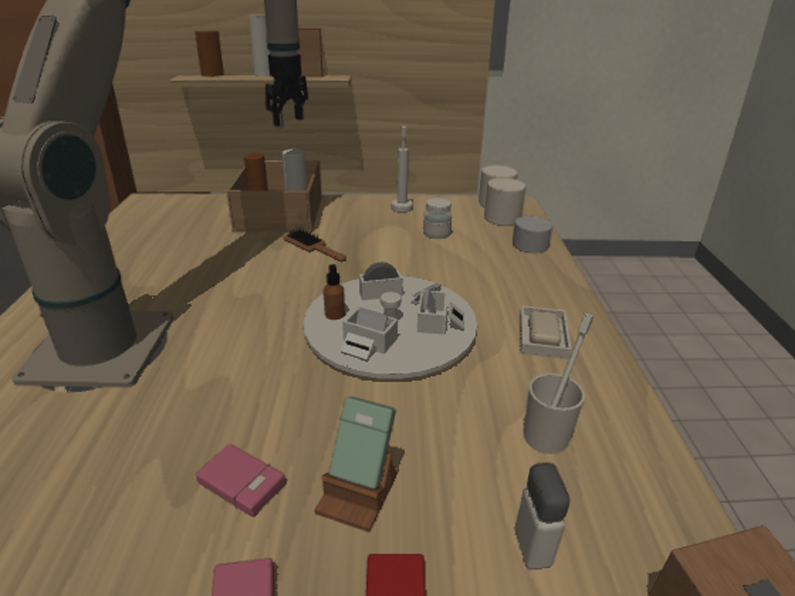

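View pics/top0.png

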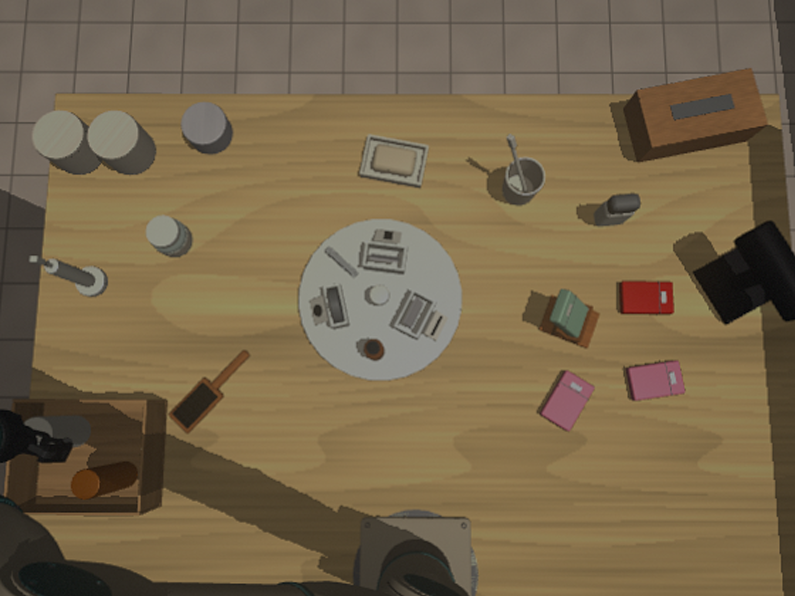

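```bash
python3 - <<'E'
from h import *
t=load('top'); s=load('side')
A=t['img'][145:275,200:430][:,:,::-1]; B=s['img'][190:270,210:345][:,:,::-1]; C=s['img'][270:375,210:300][:,:,::-1]
A=cv2.resize(A,(792,448),interpolation=cv2.INTER_CUBIC)[:, :]
B=cv2.resize(B,None,fx=3.5,fy=3.5,interpolation=cv2.INTER_CUBIC)
print(A.shape)
cv2.imwrite('pics/a.png',A)
im=np.zeros((600,800,3),np.uint8); B=cv2.resize(s['img'][195:270,210:340][:,:,::-1],(416,240),interpolation=cv2.INTER_CUBIC)
C=cv2.resize(C,(380,443),interpolation=cv2.INTER_CUBIC)
im[:240,:416]=B; im[:443,420:]=C; 
cv2.imwrite('pics/b.png',im)
# mint cloud
for d in (t,s):
    P=cloud(d); i=d['img'].astype(int); m=(i[...,1]-i[...,0]>15)&(i[...,1]>=i[...,2])&(P[...,2]>30)&(d['depth']>0)&(P[...,1]<0)&(P[...,1]>-500)
    n,l,st,c=cv2.connectedComponentsWithStats(m.astype(np.uint8)); k=1+np.argmax(st[1:,4]); m=l==k
    p=P[m]; print(st[k],p.min(0),p.max(0),np.median(p,0))
    # dominant plane RANSAC
    best=None; rng=np.random.default_rng(0)
    for _ in range(500):
        a=p[rng.choice(len(p),3,False)]; nn=np.cross(a[1]-a[0],a[2]-a[0]); L=np.linalg.norm(nn)
        if L<50: continue
        nn/=L; e=abs((p-a[0])@nn)<2
        if best is None or e.sum()>best.sum(): best=e
    q=p[best]; u,sv,vt=np.linalg.svd(q-q.mean(0),full_matrices=False); print(len(q),len(p),'n',vt[2],'c',q.mean(0))
    r=cv2.minAreaRect(((q-q.mean(0))@vt[:2].T).astype(np.float32)); print(r[1]); print((cv2.boxPoints(r)@vt[:2]+q.mean(0)).round(1))
    # white disc / knob
    w=(P[...,2]>15)&(P[...,2]<28)&(P[...,1]>-200)&(P[...,1]<300)&(P[...,0]>350)&(P[...,0]<850)&(i.min(-1)>110)
    print('disc',P[w].min(0),P[w].max(0),cv2.minEnclosingCircle(P[w][:,:2].astype(np.float32)))
E
```

```text
(448, 792, 3)
[399 211  14  26 181] [ 441.55228659 -324.57372643   48.8886707 ] [ 503.83901586 -278.18205067  101.62042483] [ 472.07654671 -303.08063588   73.44671746]
167 181 n [-0.29699729 -0.75864738  0.57986789] c [ 472.90497852 -303.01604765   72.7286602 ]
(60.6469841003418, 56.971641540527344)
[[ 494.2 -328.4   50.5]
 [ 441.2 -307.5   50.7]
 [ 454.3 -274.8  100.1]
 [ 507.3 -295.7   99.9]]
disc [359.07372952 -90.77274499  15.02131414] [849.91787712 223.38473745  27.99854132] ((604.611328125, 70.04804992675781), 246.12649536132812)
[ 233  297   38   46 1227] [ 442.46369967 -328.09031267   43.54039816] [ 507.43578939 -273.17691371  100.07411646] [ 476.07439014 -301.08594151   72.02506486]
1148 1227 n [ 0.29557495  0.75933459 -0.57969512] c [ 475.35163469 -301.03932172   72.08820644]
(59.27273941040039, 67.29534912109375)
[[ 495.1 -330.1   44.1]
 [ 509.8 -293.9   98.9]
 [ 454.6 -272.2   99.3]
 [ 440.  -308.3   44.5]]
disc [358.76796043 -89.98294749  19.62575533] [848.81456812 229.61092907  27.99355615] ((603.825927734375, 78.22305297851562), 245.3147735595703)
```

View pics/a.png

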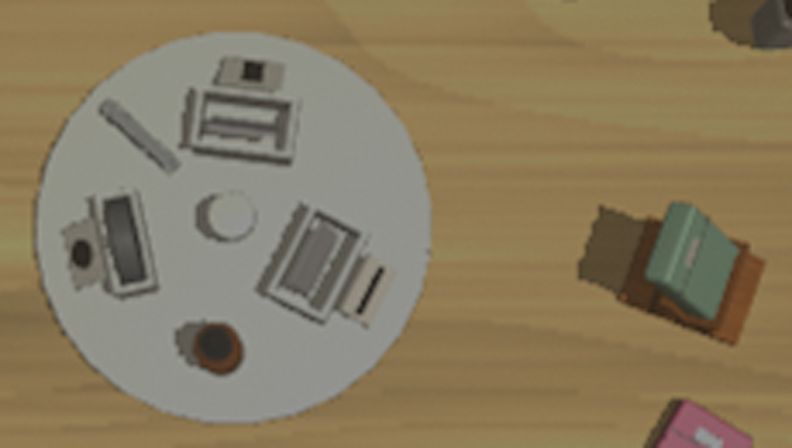

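View pics/b.png

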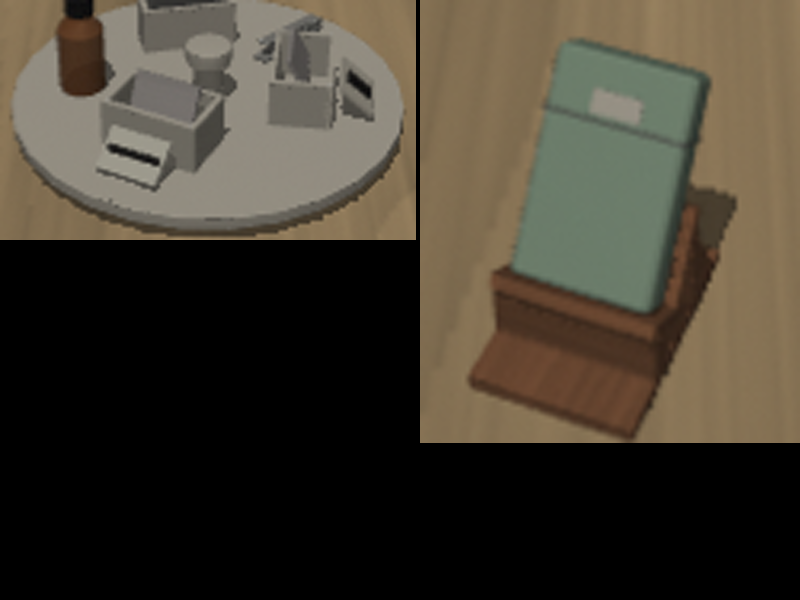

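Labels read clearly: in crop a, the slot at (245,125) has the upright rectangle at (252,70). That is the far slot, pointing away from the robot. The near-right slot has the crosswise bar, and the left one, with the round label, holds the mirror.

```bash
python3 - <<'E'
from h import *
def uv(c): return [200+c[0]/3.443,145+c[1]/3.446]
t=load('top'); s=load('side')
n=np.array([-.296,-.759,.5798]); z=np.array([.211,.540,.815]); y=np.cross(z,n)
for d,nm in((t,'top'),(s,'side')):
    P=cloud(d); i=d['img'].astype(int); ok=d['depth']>0
    k=np.array([600,75])
    m=ok&(abs(P[...,2]-21)<4)&(np.hypot(P[...,0]-600,P[...,1]-75)<200)&(i.max(-1)-i.min(-1)<40)&(i.min(-1)>60)
    p=P[m]; h=cv2.convexHull(p[:,:2].astype(np.float32)); print(nm,'disc',p[:,2].mean(),cv2.fitEllipse(h),cv2.minEnclosingCircle(h))
    C=cv2.minEnclosingCircle(h)[0]
    q=P[ok&(abs(P[...,2]-68)<5)&(np.hypot(P[...,0]-C[0],P[...,1]-C[1])<25)]; print('knob',q.mean(0),len(q))
    for lo,hi in((56,68),):
        w=ok&(P[...,2]>lo)&(P[...,2]<hi)&(np.hypot(P[...,0]-C[0]-84,P[...,1]-C[1]+13)<55)
        q=P[w]; r=cv2.minAreaRect(q[:,:2].astype(np.float32)); print('rim',len(q),q.mean(0),np.median(q[:,2]),r)
    # case face
    e=ok&(abs((P-np.array([475.3,-301,72.1]))@n)<3)&(np.linalg.norm(P-np.array([475,-301,72]),axis=-1)<75)
    g=i[...,1]-i[...,0]; e&=(g>3)|(i.min(-1)>120)
    q=P[e]-np.array([475.3,-301,72.1]); print('case y,z range',np.percentile(q@y,[0,1,99,100]),np.percentile(q@z,[0,1,99,100]),'x',np.median(q@n))
# hand-read corners: slot rim at z=62 intersection from top image
T=np.linalg.inv(t['world_to_cam'])
def atz(c,zz):
    r=ray(t,[uv(c)])[0]; v=T[:3,:3]@np.r_[r,1]; return (T[:3,3]+v*(zz-T[2,3])/v[2]).round(1)
for c in((197,88),(300,97),(294,163),(187,152)): print('corner',atz(c,62))
for nm,c,zz in(('label',(252,71),35),('knob',(232,216),68),('caseTopL',(687,202),None)):
    if zz: print(nm,atz(c,zz))
E
```

```text
top disc 21.704003972446138 ((592.5849609375, 61.32551574707031), (338.17578125, 407.927734375), 76.16734313964844) ((599.9400634765625, 74.84080505371094), 199.8697052001953)
knob [598.90731324  73.58424386  67.41270907] 32
rim 0 [nan nan nan] nan ((0.0, 0.0), (0.0, 0.0), 0.0)
case y,z range [-32.15421382 -31.24539833  27.98511324  28.24891546] [-34.57685806 -33.685906    64.72505121  66.99666134] x 1.7140935704610916
side disc 22.55525086966802 ((596.2142944335938, 61.69554138183594), (349.76031494140625, 409.1279296875), 80.07427215576172) ((599.8270263671875, 74.90792083740234), 199.75845336914062)
knob [599.05553607  73.7970844   66.70684765] 25
rim 0 [nan nan nan] nan ((0.0, 0.0), (0.0, 0.0), 0.0)
case y,z range [-31.36934302 -30.12432375  30.1486788   31.11728846] [-36.37825787 -34.35295856  61.51040176  62.71543207] x -0.06273747982549537
corner [618.3  93.4  62. ]
corner [611.1  12.   62. ]
corner [558.2  16.6  62. ]
corner [566.8 100.7  62. ]
label [638.7  50.7  35. ]
knob [515.1  64.7  68. ]<stdin>:14: RuntimeWarning: Mean of empty slice.
  ret = um.true_divide(
  return _methods._mean(a, axis=axis, dtype=dtype,
  ret = ret.dtype.type(ret / rcount)
```

```bash
python3 - <<'E' 2>/dev/null
from h import *
from scipy.spatial.transform import Rotation as Ro
from scipy.optimize import least_squares
t=load('top'); s=load('side')
for d,nm in((t,'top'),(s,'side')):
    P=cloud(d); i=d['img'].astype(int); ok=d['depth']>0
    R=np.hypot(P[...,0]-515,P[...,1]-65)
    m=ok&(abs(P[...,2]-22)<4)&(R<175)&(R>120)
    p=P[m]; print(nm,'disc z',np.median(p[:,2]),cv2.minEnclosingCircle(p[:,:2].astype(np.float32)))
    q=P[ok&(abs(P[...,2]-68)<4)&(R<25)]; print('knob',q.mean(0),len(q),cv2.minEnclosingCircle(q[:,:2].astype(np.float32)))
    for nm2,c in(('floss',(592,56)),('bar',(490,-10))):
        w=ok&(P[...,2]>57)&(P[...,2]<67)&(np.hypot(P[...,0]-c[0],P[...,1]-c[1])<60)&(R>45)
        q=P[w]; print(nm2,len(q),np.median(q[:,2]),cv2.minAreaRect(q[:,:2].astype(np.float32)))
    w=ok&(P[...,2]>100)&(P[...,2]<135)&(R<140); q=P[w]; print('bottle',q.mean(0),len(q))
    w=ok&(P[...,2]>70)&(P[...,2]<98)&(R<140)&(P[...,1]>110); q=P[w]; print('mirror',q.mean(0),len(q))
X=np.array([-.296,-.759,.5798]);X/=np.linalg.norm(X); Y=np.array([.932,-.364,0]);Y/=np.linalg.norm(Y); Z=np.cross(X,Y)
o=np.array([470.9,-312.2,37.1]); Rt=np.c_[Y,X,-Z]
st=sensors.read_state(); R0=Ro.from_euler('xyz',st['tool_rot']).as_matrix()
print('Z',Z,'TCP grasp',o+79*Z,'pre',o+170*Z)
print('rotvec units',Ro.from_matrix(Rt@R0.T).as_rotvec(degrees=True)/5)
E
```

```text
top disc z 22.16992735612348 ((518.3037719726562, 65.36431121826172), 159.67478942871094)
knob [517.3683867   64.74034538  68.23033686] 131 ((518.1740112304688, 65.5948715209961), 18.635374069213867)
floss 186 61.547811533756544 ((594.592529296875, 55.70823669433594), (79.91124725341797, 50.94417953491211), 83.29901123046875)
bar 192 62.28376901265574 ((483.1916809082031, -2.711658477783203), (49.47029495239258, 80.3795394897461), 62.71534729003906)
bottle [414.5817683   74.45633493 112.80561254] 69
mirror [497.63360398 147.48176092  83.95840711] 158
side disc z 22.62206011980453 ((518.625732421875, 69.19515228271484), 162.196533203125)
knob [516.6801997   65.43221527  68.14130705] 104 ((516.4546508789062, 68.62800598144531), 20.957754135131836)
floss 187 62.18904973954852 ((592.8185424804688, 58.48321533203125), (84.36161804199219, 49.471275329589844), 82.9415512084961)
bar 280 61.716485050992105 ((481.38092041015625, 0.0764617919921875), (52.79730987548828, 82.44231414794922), 64.9215087890625)
bottle [414.36892826  73.33729103 112.6090092 ] 88
mirror [496.73713581 145.90983272  80.91091108] 166
Z [0.21094335 0.54010769 0.81473089] TCP grasp [ 487.56452447 -269.5314923   101.46374024] pre [ 506.76036911 -220.38169229  175.60425114]
rotvec units [ -4.19052296  -9.97711996 -33.75534654]
```

>>> send_rows:
  series:
    - [60, [0.6, -0.7, 0.2], [0, 0, -1]]
    - [60, [0.6, -0.7, 0.2], [0, 0, -1]]
    - [60, [0.6, -0.7, 0.2], [0, 0, -1]]
    - [60, [0.6, -0.7, 0.2], [0, 0, -1]]
    - [60, [0.6, -0.7, 0.2], [0, 0, -1]]
    - [60, [0.6, -0.7, 0.2], [0, 0, -1]]
    - [60, [0.6, -0.7, 0.2], [0, 0, -1]]
    - [60, [0.6, -0.7, 0.2], [0, 0, -1]]

```text
clock: 1.1
eef_pos: [555.4, 255.3, 319.8]
tool_rot: [-3.141, -0.0, 2.018]
force: [1.3, 0.7, 0.3]
width: 60.1
gripper_force: 0.0
```

>>> send_rows:
  series:
    - [60, [0, -0.6, 0], [0, 0, -1]]
    - [60, [0, -0.6, 0], [0, 0, -1]]
    - [60, [0, -0.6, 0], [0, 0, -1]]
    - [60, [0, -0.6, 0], [0, 0, -1]]
    - [60, [0, -0.6, 0], [0, 0, -1]]
    - [60, [0, -0.6, 0], [0, 0, -1]]
    - [60, [0, -0.6, 0], [0, 0, -1]]
    - [60, [0, -0.6, 0], [0, 0, -1]]

```text
clock: 2.1
eef_pos: [554.0, -32.7, 319.7]
tool_rot: [-3.141, -0.0, 1.318]
force: [0.3, 0.7, 0.6]
width: 60.2
gripper_force: 0.0
```

>>> send_rows:
  series:
    - [60, [-0.1, -0.4, -0.1], [0, 0, -1]]
    - [60, [-0.1, -0.4, -0.1], [0, 0, -1]]
    - [60, [-0.1, -0.4, -0.1], [0, 0, -1]]
    - [60, [-0.1, -0.4, -0.1], [0, 0, -1]]
    - [60, [-0.1, -0.4, -0.1], [0, 0, -1]]
    - [60, [-0.1, -0.4, -0.1], [0, 0, -1]]
    - [60, [-0.1, -0.4, -0.1], [0, 0, -1]]
    - [60, [-0.1, -0.4, -0.1], [0, 0, -1]]

```text
clock: 3.1
eef_pos: [506.3, -224.8, 271.3]
tool_rot: [3.142, -0.0, 0.619]
force: [0.4, 0.1, -0.5]
width: 60.0
gripper_force: 0.0
```

>>> send_rows:
  series:
    - [60, [0, 0, 0], [0, 0, -1]]
    - [60, [0, 0, 0], [0, 0, -1]]
    - [60, [0, 0, 0], [0, 0, -1]]
    - [60, [0, 0, 0], [0, 0, -1]]
    - [60, [0, 0, 0], [0, 0, -1]]
    - [60, [0, 0, 0], [0, 0, -1]]
    - [60, [0, 0, 0], [0, 0, -1]]
    - [60, [0, 0, 0], [0, 0, -1]]

```text
clock: 4.1
eef_pos: [506.5, -224.1, 271.5]
tool_rot: [3.141, -0.0, -0.079]
force: [0.1, 0.1, -0.9]
width: 60.2
gripper_force: 0.0
```

```bash
cat >> h.py <<'E'
from scipy.spatial.transform import Rotation as Ro
X=np.array([-.296,-.759,.5798]);X/=np.linalg.norm(X); Y=np.array([.932,-.364,0]);Y/=np.linalg.norm(Y); Z=np.cross(X,Y)
o=np.array([470.9,-312.2,37.1])
def need(p,R):
    st=sensors.read_state(); R0=Ro.from_euler('xyz',st['tool_rot']).as_matrix()
    print('t',round(st['clock'],2),'pos',st['eef_pos'].round(1),'rot',st['tool_rot'].round(3),'q',st['qpos'].round(2),'F',st['force'].round(1),'w',round(st['width'],1),st['gripper_force'])
    print('shift u',((p-st['eef_pos'])/60).round(3),'turn u',(Ro.from_matrix(R@R0.T).as_rotvec(degrees=True)/5).round(3))
E
python3 -c "
from h import *
need(o+170*Z,np.c_[Y,X,-Z])"
```

```text
t 4.1 pos [ 506.5 -224.1  271.5] rot [ 3.141 -0.    -0.079] q [-0.18  0.57  0.87  1.74 -0.49  1.06 -0.79] F [ 0.1  0.1 -0.9] w 60.2 0.0
shift u [ 0.004  0.061 -1.598] turn u [-6.93   1.594 -3.246]
```

>>> send_rows:
  series:
    - [60, [0, 0, 0], [-0.866, 0.2, -0.406]]
    - [60, [0, 0, 0], [-0.866, 0.2, -0.406]]
    - [60, [0, 0, 0], [-0.866, 0.2, -0.406]]
    - [60, [0, 0, 0], [-0.866, 0.2, -0.406]]
    - [60, [0, 0, 0], [-0.866, 0.2, -0.406]]
    - [60, [0, 0, 0], [-0.866, 0.2, -0.406]]
    - [60, [0, 0, 0], [-0.866, 0.2, -0.406]]
    - [60, [0, 0, 0], [-0.866, 0.2, -0.406]]

```text
clock: 5.1
eef_pos: [506.9, -223.6, 271.6]
tool_rot: [2.521, 0.002, -0.371]
force: [0.2, -0.3, -0.3]
width: 60.0
gripper_force: 0.0
```

```bash
python3 -c "
from h import *
need(o+150*Z,np.c_[Y,X,-Z])"
```

```text
t 5.1 pos [ 506.9 -223.6  271.6] rot [ 2.521e+00  2.000e-03 -3.710e-01] q [-0.64  0.89  1.24  1.75 -0.25  0.99 -1.39] F [ 0.2 -0.3 -0.3] w 60.0 0.0
shift u [-0.073 -0.127 -1.871] turn u [ 0.016 -0.032 -0.018]
```

>>> send_rows:
  series:
    - [60, [-0.02, -0.03, -0.47], [0, 0, 0]]
    - [60, [-0.02, -0.03, -0.47], [0, 0, 0]]
    - [60, [-0.02, -0.03, -0.47], [0, 0, 0]]
    - [60, [-0.02, -0.03, -0.47], [0, 0, 0]]
    - [60, [0, 0, 0], [0, 0, 0]]

```text
clock: 5.72
eef_pos: [500.7, -230.6, 157.2]
tool_rot: [2.522, 0.007, -0.37]
force: [-0.5, -0.5, 1.2]
width: 59.7
gripper_force: 0.0
```

```bash
python3 -c "
from h import *
need(o+79*Z,np.c_[Y,X,-Z])
grab('top');d=grab('side'); save(d,'c.png',(180,220,380,400),3)"
```

```text
t 5.72 pos [ 500.7 -230.6  157.2] rot [ 2.522  0.007 -0.37 ] q [-0.58  1.01  1.11  1.85 -0.35  0.78 -1.4 ] F [-0.5 -0.5  1.2] w 59.7 0.0
shift u [-0.219 -0.649 -0.929] turn u [-0.021 -0.076 -0.025]
```

View pics/c.png

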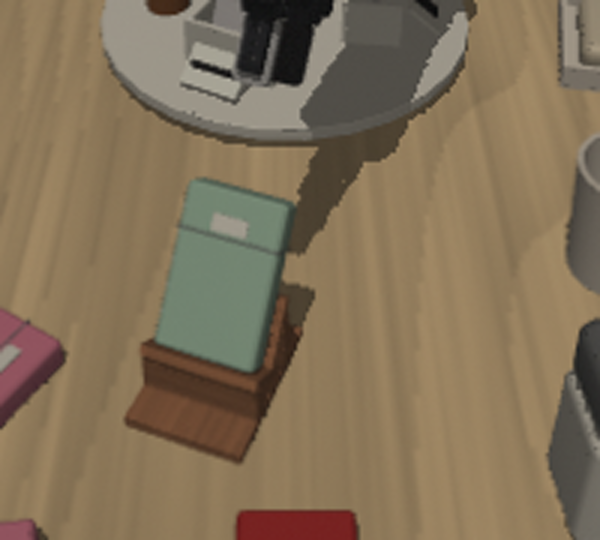

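The picture shows the open fingers at about (275,40), in line with the case's upper end at (240,200), and nothing in between. I'll move in and check before closing.

>>> send_rows:
  series:
    - [60, [-0.055, -0.162, -0.232], [0, -0.02, 0]]
    - [60, [-0.055, -0.162, -0.232], [0, -0.02, 0]]
    - [60, [-0.055, -0.162, -0.232], [0, -0.02, 0]]
    - [60, [-0.055, -0.162, -0.232], [0, -0.02, 0]]
    - [60, [0, 0, 0], [0, 0, 0]]

```text
clock: 6.45
eef_pos: [488.5, -270.1, 104.0]
tool_rot: [2.526, -0.003, -0.37]
force: [0.7, 0.4, 0.3]
width: 60.4
gripper_force: 0.0
```

```bash
python3 -c "
from h import *
need(o+79*Z,np.c_[Y,X,-Z])
d=grab('side'); save(d,'d.png',(200,250,320,380),4.5)"
```

```text
t 6.45 pos [ 488.5 -270.1  104. ] rot [ 2.526 -0.003 -0.37 ] q [-0.48  1.06  1.03  1.91 -0.41  0.63 -1.36] F [0.7 0.4 0.3] w 60.4 0.0
shift u [-0.016  0.009 -0.042] turn u [-0.012  0.048 -0.03 ]
```

View pics/d.png

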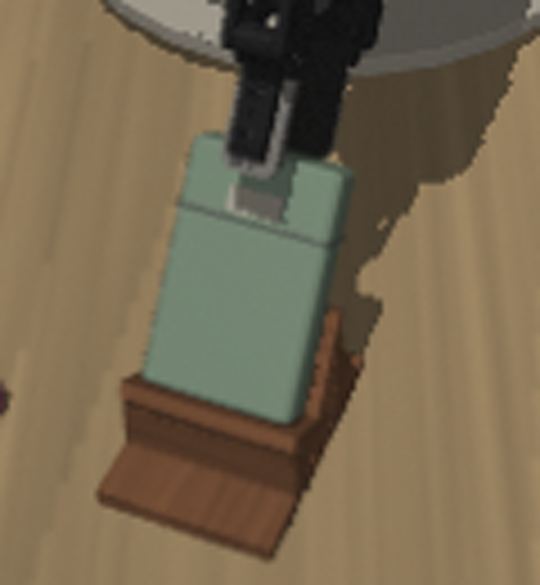

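The near finger at (255,160) is in front of the case, with the case centred between the fingers. Closing.

>>> send_rows:
  series:
    - [10, [0, 0, 0], [0, 0, 0]]
    - [10, [0, 0, 0], [0, 0, 0]]
    - [10, [0, 0, 0], [0, 0, 0]]
    - [10, [0, 0, 0], [0, 0, 0]]
    - [10, [0, 0, 0], [0, 0, 0]]
    - [10, [0, 0, 0], [0, 0, 0]]

```text
clock: 7.25
eef_pos: [489.5, -268.9, 104.0]
tool_rot: [2.526, -0.004, -0.367]
force: [-1.2, 4.2, 6.1]
width: 19.9
gripper_force: 59.0
```

>>> send_rows:
  series:
    - [10, [0.03, 0.09, 0.14], [0, 0, 0]]
    - [10, [0.05, 0.13, 0.2], [0, 0, 0]]
    - [10, [0.05, 0.13, 0.2], [0, 0, 0]]
    - [10, [0.05, 0.13, 0.2], [0, 0, 0]]
    - [10, [0.05, 0.13, 0.2], [0, 0, 0]]
    - [10, [0.05, 0.13, 0.4], [0, 0, 0]]
    - [10, [0, 0, 0.6], [0, 0, 0]]
    - [10, [0, 0, 0.6], [0, 0, 0]]

```text
clock: 8.25
eef_pos: [505.4, -224.4, 257.1]
tool_rot: [2.526, -0.002, -0.368]
force: [0.5, -0.1, -0.2]
width: 19.8
gripper_force: 58.9
```

```bash
python3 -c "
from h import *
a=np.radians(-7); r=np.array([np.cos(a),np.sin(a),0]); 
R=np.c_[np.cross(r,[0,0,-1]),r,[0,0,-1]]
p=np.array([518,65.4,22+79+110])+83.5*r
print(p); need(p,R)
for n in('top','side'):
  d=grab(n)
  P=cloud(d); i=d['img'].astype(int); m=(i[...,1]-i[...,0]>15)&(i[...,1]>=i[...,2])&(P[...,2]>80)&(d['depth']>0)&(abs(P[...,1]+250)<200)&(abs(P[...,0]-500)<100)
  p=P[m]; print(len(p),p.min(0),p.max(0))
"
```

```text
[600.87760366  55.22390983 211.        ]
t 8.25 pos [ 505.4 -224.4  257.1] rot [ 2.526e+00 -2.000e-03 -3.680e-01] q [-0.64  0.9   1.22  1.77 -0.26  0.95 -1.39] F [ 0.5 -0.1 -0.2] w 19.8 58.8883101940155
shift u [ 1.591  4.661 -0.768] turn u [ 6.931  4.194 20.079]
383 [ 457.39455823 -282.0357984   202.36009947] [ 519.79389815 -202.22447531  279.53171056]
1965 [ 458.41819544 -288.77683041  201.59812175] [ 566.77497735 -134.01160674  451.44771686]
```

>>> send_rows:
  series:
    - [10, [0, 0, 0], [0.826, -0.323, 0]]
    - [10, [0, 0, 0], [0.826, -0.323, 0]]
    - [10, [0, 0, 0], [0.826, -0.323, 0]]
    - [10, [0, 0, 0], [0.826, -0.323, 0]]
    - [10, [0, 0, 0], [0.826, -0.323, 0]]
    - [10, [0, 0, 0], [0.826, -0.323, 0]]
    - [10, [0, 0, 0], [0.826, -0.323, 0]]
    - [10, [0, 0, 0], [0.826, -0.323, 0]]

```text
clock: 9.35
eef_pos: [505.2, -224.5, 255.6]
tool_rot: [-3.136, -0.004, -0.37]
force: [-0.2, -0.2, -1.1]
width: 20.0
gripper_force: 58.9
```

>>> send_rows:
  series:
    - [10, [0.08, 0.233, 0], [0, 0, 1]]
    - [10, [0.08, 0.233, 0], [0, 0, 1]]
    - [10, [0.08, 0.233, 0], [0, 0, 1]]
    - [10, [0.08, 0.233, 0], [0, 0, 1]]
    - [10, [0.08, 0.233, 0], [0, 0, 1]]
    - [10, [0.08, 0.233, 0], [0, 0, 1]]
    - [10, [0.08, 0.233, 0], [0, 0, 1]]

```text
clock: 10.22
eef_pos: [538.7, -126.3, 255.3]
tool_rot: [-3.138, -0.004, 0.243]
force: [-0.3, 0.2, -0.9]
width: 20.0
gripper_force: 59.0
```

>>> send_rows:
  series:
    - [10, [0.08, 0.233, 0], [0, 0, 1]]
    - [10, [0.08, 0.233, 0], [0, 0, 1]]
    - [10, [0.08, 0.233, 0], [0, 0, 1]]
    - [10, [0.08, 0.233, 0], [0, 0, 1]]
    - [10, [0.08, 0.233, 0], [0, 0, 1]]
    - [10, [0.08, 0.233, 0], [0, 0, 1]]
    - [10, [0.08, 0.233, 0], [0, 0, 1]]

```text
clock: 11.1
eef_pos: [572.2, -28.6, 255.2]
tool_rot: [-3.137, -0.004, 0.854]
force: [-0.3, 0.2, -0.0]
width: 20.2
gripper_force: 59.0
```

>>> send_rows:
  series:
    - [10, [0.08, 0.233, 0], [0, 0, 1]]
    - [10, [0.08, 0.233, 0], [0, 0, 1]]
    - [10, [0.08, 0.233, 0], [0, 0, 1]]
    - [10, [0.08, 0.233, 0], [0, 0, 1]]
    - [10, [0.08, 0.233, 0], [0, 0, 1]]
    - [10, [0.08, 0.233, 0], [0, 0, 1]]
    - [10, [0, 0, 0], [0, 0, 0.9]]
    - [10, [0, 0, 0], [0, 0, 0]]

```text
clock: 12.1
eef_pos: [601.0, 54.7, 255.2]
tool_rot: [-3.137, -0.004, 1.453]
force: [0.0, -0.8, -0.8]
width: 20.0
gripper_force: 59.0
```

```bash
cat >> h.py <<'E'
def pl(h,rad=83.5,deg=-7):
    a=np.radians(deg); r=np.array([np.cos(a),np.sin(a),0])
    need(np.array([518,65.4,22+h])+rad*r, np.c_[np.cross(r,[0,0,-1]),r,[0,0,-1]])
E
python3 - <<'E'
from h import *
pl(79+60)
t=grab('top'); s=grab('side')
im=np.zeros((600,800,3),np.uint8)
a=cv2.resize(s['img'][120:270,200:350][:,:,::-1],(600,600),interpolation=cv2.INTER_CUBIC); im[:,:600]=a
cv2.imwrite('pics/e.png',im[:,:600])
for d in(t,s):
  P=cloud(d); i=d['img'].astype(int); m=(i[...,1]-i[...,0]>12)&(i[...,1]>=i[...,2])&(P[...,2]>150)&(d['depth']>0)&(abs(P[...,1]-55)<80)&(abs(P[...,0]-600)<80)
  p=P[m]; print(len(p)); 
  if len(p)<20: continue
  print(np.percentile(p,[1,50,99],axis=0).round(1).tolist(), cv2.minAreaRect(p[:,:2].astype(np.float32)))
E
```

```text
t 12.1 pos [601.   54.7 255.2] rot [-3.137 -0.004  1.453] q [-0.38  0.56  0.4   1.62 -0.25  1.02 -0.02] F [ 0.  -0.8 -0.8] w 20.0 59.00061070919037
shift u [-0.002  0.009 -1.57 ] turn u [-0.057 -0.046 -0.048]
10
199
[[572.2, 15.9, 177.7], [596.6, 20.5, 269.8], [618.1, 53.6, 460.2]] ((594.7197875976562, 31.649255752563477), (44.65518569946289, 42.659767150878906), 20.542556762695312)
```

View pics/e.png

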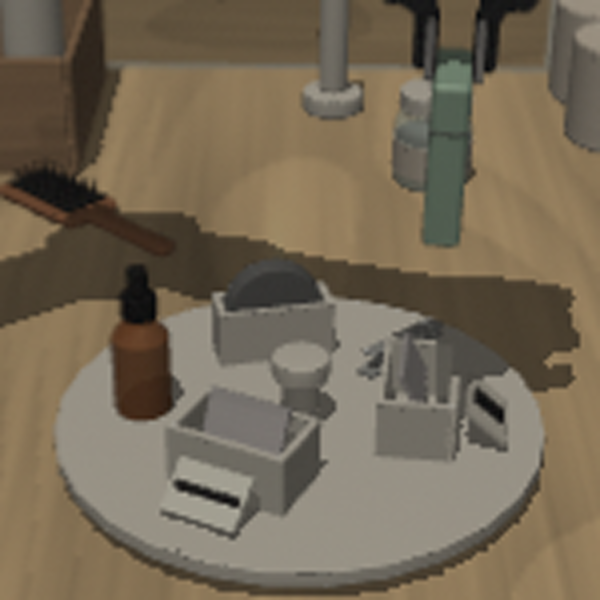

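The case hangs upright at (445,160), above the rectangle-label slot at (420,400). Next I'll check the held pose against a projected model, and the slot rim the same way.

```bash
python3 - <<'E'
from h import *
s=load('side'); a=np.radians(-7); r=np.array([np.cos(a),np.sin(a),0]); l=np.array([-r[1],r[0],0]); u=np.array([0,0,1])
f=lambda P:((proj(s,P)-[200,120])*4).round(0).tolist()
c=np.array([601,54.7,255.2])
for h in(79,):
  b=c-u*h
  print('case bottom',f([b-11*r-32*l,b+11*r-32*l]),'top',f([b-11*r-32*l+100*u,b+11*r-32*l+100*u]))
A=np.array([518,65.4,22])
print('axis knob top',f([A+46*u]))
for q in(-37,): print('slot outer wall inner rim near',f([A+85*r+11.5*r-35*l+40*u, A+85*r+11.5*r+35*l+40*u]),'plate foot near/top', f([A+80.5*r-35*l,A+67.5*r-30*l+52*u,A+67.5*r+30*l+52*u]))
P=cloud(s); 
for px in((440,200),(450,235),(440,120)):
  print(world(s,[[200+px[0]/4,120+px[1]/4]]).round(1))
E
```

```text
case bottom [[421.0, 237.0], [459.0, 240.0]] top [[430.0, 74.0], [470.0, 77.0]]
axis knob top [[301.0, 358.0]]
slot outer wall inner rim near [[449.0, 407.0], [453.0, 348.0]] plate foot near/top [[420.0, 458.0], [404.0, 383.0], [409.0, 333.0]]
[[595.8  21.4 201.6]]
[[602.5  18.6 180.8]]
[[592.7  18.3 252. ]]
```

```bash
python3 - <<'E'
from h import *
s=load('side')
im=cv2.resize(s['img'][195:240,285:330][:,:,::-1],(540,540),interpolation=cv2.INTER_CUBIC)
cv2.imwrite('pics/f.png',im)
E
```

```text
(no output)
```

View pics/f.png

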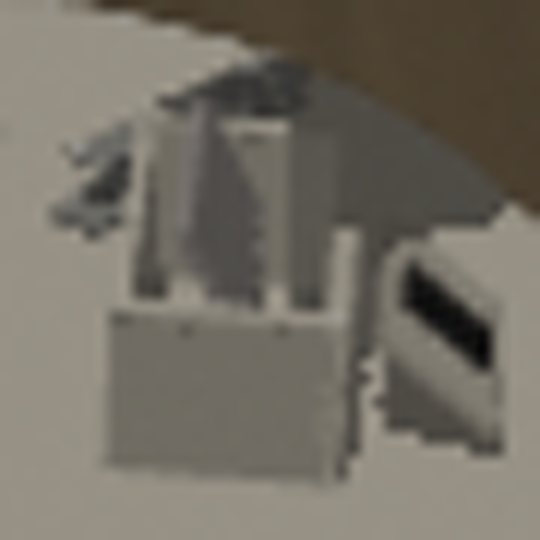

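>>> send_rows:
  series:
    - [10, [-0.02, 0, -0.3], [0, 0, 0]]
    - [10, [0, 0, -0.3], [0, 0, 0]]
    - [10, [0, 0, -0.3], [0, 0, 0]]
    - [10, [0, 0, -0.3], [0, 0, 0]]
    - [10, [0, 0, -0.3], [0, 0, 0]]
    - [10, [0, 0, -0.2], [0, 0, 0]]
    - [10, [0, 0, -0.05], [0, 0, 0]]
    - [10, [0, 0, 0], [0, 0, 0]]

```text
clock: 13.2
eef_pos: [600.5, 54.6, 150.9]
tool_rot: [-3.139, -0.005, 1.453]
force: [0.9, -0.3, 0.3]
width: 19.9
gripper_force: 59.0
```

>>> send_rows:
  series:
    - [10, [0, 0, -0.06], [0, 0, 0]]
    - [10, [0, 0, -0.06], [0, 0, 0]]
    - [10, [0, 0, -0.06], [0, 0, 0]]
    - [10, [0, 0, -0.06], [0, 0, 0]]

```text
clock: 13.7
eef_pos: [603.9, 57.0, 141.1]
tool_rot: [3.137, -0.01, 1.454]
force: [-3.9, 5.4, 30.6]
width: 19.7
gripper_force: 65.8
```

```bash
python3 - <<'E'
from h import *
pl(82,82.5)
s=grab('side'); cv2.imwrite('pics/g.png',cv2.resize(s['img'][130:240,265:345][:,:,::-1],(436,600),interpolation=cv2.INTER_CUBIC))
E
```

```text
t 13.7 pos [603.9  57.  141.1] rot [ 3.137 -0.01   1.454] q [-0.34  0.68  0.34  1.74 -0.32  0.77  0.04] F [-3.9  5.4 30.6] w 19.7 65.7510280504357
shift u [-0.066 -0.028 -0.618] turn u [-0.111  0.066 -0.061]
```

View pics/g.png

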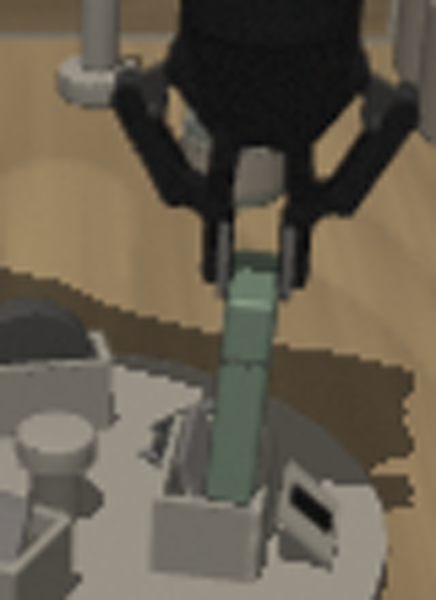

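Crop g shows the case foot, corners (207,497) and (250,500), sitting on the near side wall. The case is held a few mm towards -y, so I'll lift it and measure the offset.

>>> send_rows:
  series:
    - [10, [0, 0, 0.2], [0, 0, 0]]
    - [10, [0, 0, 0.2], [0, 0, 0]]
    - [10, [0, 0, 0.2], [0, 0, 0]]
    - [10, [0, 0, 0], [0, 0, 0]]

```text
clock: 14.25
eef_pos: [600.6, 54.7, 173.1]
tool_rot: [-3.139, -0.005, 1.454]
force: [-0.6, 0.1, -0.8]
width: 19.8
gripper_force: 61.7
```

```bash
python3 - <<'E'
from h import *
pl(82,82.5)
s=grab('side'); t=grab('top')
for d,nm in((s,'side'),(t,'top')):
  P=cloud(d); i=d['img'].astype(int); ok=d['depth']>0; R=np.hypot(P[...,0]-518,P[...,1]-65.4)
  w=ok&(P[...,2]>100)&(P[...,2]<135)&(R>90)&(R<125)&(P[...,0]<450); print(nm,'bottle',P[w].mean(0),w.sum())
  for n2,c in(('floss',(592,56)),('bar',(482,-1))):
    w=ok&(P[...,2]>57)&(P[...,2]<67)&(np.hypot(P[...,0]-c[0],P[...,1]-c[1])<60)&(R>45); q=P[w]; print(n2,w.sum(),cv2.minAreaRect(q[:,:2].astype(np.float32)))
  m=ok&(i[...,1]-i[...,0]>12)&(i[...,1]>=i[...,2])&(P[...,2]>75)&(P[...,2]<180)&(abs(P[...,1]-55)<60)&(abs(P[...,0]-600)<60)
  p=P[m]; print('mint',len(p)); 
  if len(p)>5: print(np.percentile(p,[2,20,50,80,98],axis=0).round(1).tolist())
  # line of edge face y vs z
  if nm=='side':
    for lo in range(80,170,20):
      q=p[(p[:,2]>lo)&(p[:,2]<=lo+20)]; print(lo,len(q),q[:,0].min().round(1),q[:,0].max().round(1),np.median(q[:,1]).round(1)) if len(q) else 0
im=cv2.resize(s['img'][130:240,265:345][:,:,::-1],(436,600),interpolation=cv2.INTER_CUBIC)
im2=cv2.resize(t['img'][150:230,230:280][:,:,::-1],(362,580),interpolation=cv2.INTER_CUBIC)
o2=np.zeros((600,800,3),np.uint8); o2[:,:436]=im; o2[:580,438:]=im2; cv2.imwrite('pics/k.png',o2)
E
```

```text
t 14.25 pos [600.6  54.7 173.1] rot [-3.139 -0.005  1.454] q [-0.35  0.64  0.36  1.71 -0.29  0.84  0.02] F [-0.6  0.1 -0.8] w 19.8 61.689121602103114
shift u [-0.013  0.011 -1.151] turn u [-0.063 -0.018 -0.057]
side bottle [414.78046942  80.37129777 112.01461815] 84
floss 174 ((592.3617553710938, 53.934478759765625), (83.17755126953125, 49.2970085144043), 78.65373229980469)
bar 281 ((476.9854736328125, 2.5054550170898438), (50.72518539428711, 82.42212677001953), 58.97368240356445)
mint 187
[[585.3, 12.6, 98.9], [588.6, 14.7, 116.6], [593.7, 17.1, 141.3], [598.3, 19.0, 162.4], [602.0, 20.9, 179.0]]
80 7 584.2 598.9 14.3
100 36 584.3 600.5 15.1
120 49 585.1 601.7 16.1
140 54 586.7 603.0 17.7
160 41 587.8 604.2 19.1
top bottle [nan nan nan] 0
floss 38 ((587.6635131835938, 23.29973602294922), (23.3670654296875, 49.69203567504883), 78.33121490478516)
bar 204 ((478.6718444824219, -0.2159271240234375), (49.74740982055664, 80.84290313720703), 59.01537322998047)
mint 0<stdin>:6: RuntimeWarning: Mean of empty slice.
  ret = um.true_divide(
```

View pics/k.png

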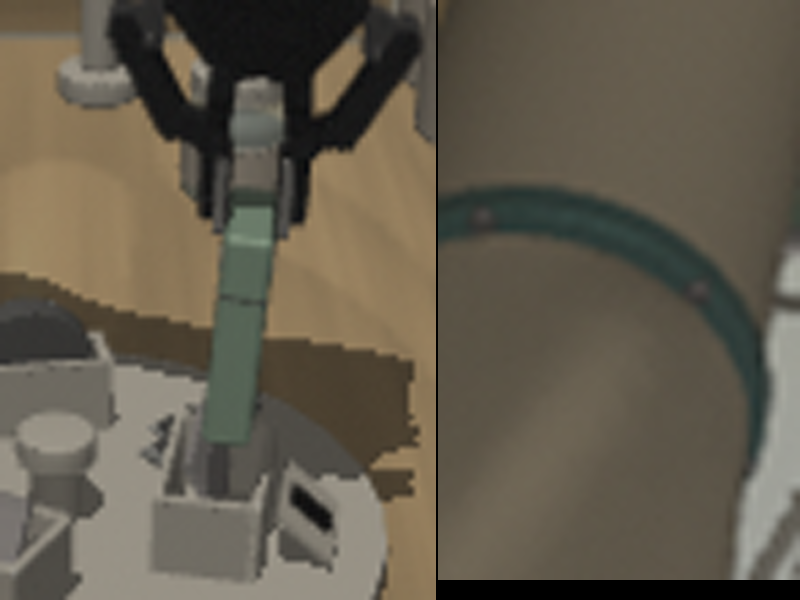

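```bash
python3 - <<'E'
from h import *
s=load('side'); P=cloud(s); i=s['img'].astype(int); ok=s['depth']>0
def fit(q):
    for _ in range(4):
        c=q.mean(0); n=np.linalg.svd(q-c,full_matrices=False)[2][2]; n*=-np.sign(n[1]) ; e=(q-c)@n; q=q[abs(e)<max(1.5,2*e.std()*0+1.5)]
    return c,n,len(q)
def box(x0,y0,x1,y1):  # crop k coordinates
    sx=lambda v:265+v/5.45; sy=lambda v:130+v/5.45
    B=P[int(np.ceil(sy(y0))):int(sy(y1))+1,int(np.ceil(sx(x0))):int(sx(x1))+1].reshape(-1,3); return B
W=box(160,512,250,570); C=np.vstack([box(225,310,258,340),box(222,340,254,370),box(217,370,250,400),box(213,400,246,430)])
l=np.array([np.sin(np.radians(11)),np.cos(np.radians(11)),0])
for nm,q in(('wall',W),('case',C)):
    c,n,k=fit(q); print(nm,c.round(1),n.round(3),k,'yaw',np.degrees(np.arctan2(n[0],-n[1])).round(1),'tang',(c@l).round(1))
# straight model projection in crop k coords
a=np.radians(-7); r=np.array([np.cos(a),np.sin(a),0]); L=np.array([-r[1],r[0],0]);u=np.array([0,0,1.])
from scipy.optimize import least_squares
c0=np.array([600.6,54.7,173.1])
def corners(p):  # p: off along L, roll about r, tilt about L, h
    Rr=Ro.from_rotvec(p[1]*r+p[2]*L).as_matrix(); 
    pts=[(s_*11,-32+p[0],-p[3]+zz) for zz in(0,75) for s_ in(-1,1)]
    return np.array([c0+Rr@(x*r+y*L+z*u) for x,y,z in pts])
obs=np.array([(203,437),(248,442),(220,299),(266,300)])
f=lambda p:((proj(s,corners(p))-[265,130])*5.45)
print(f([0,0,0,82]).round(0).tolist())
R=least_squares(lambda p:np.r_[(f(p)-obs).ravel(),(p[3]-82)*3],[0,0,0,82]); print(R.x[0],np.degrees(R.x[1:3]),R.x[3],(f(R.x)-obs).round(1).tolist())
E
```

```text
wall [585.5  15.3  42.8] [-0.179 -0.983 -0.032] 127 yaw -10.3 tang 126.7
case [592.4 -10.2 148.4] [ 0.988 -0.145 -0.061] 29 yaw 81.7 tang 103.0
[[208.0, 438.0], [257.0, 442.0], [217.0, 290.0], [268.0, 293.0]]
-2.5235892015373427 [4.72868737 2.15719826] 82.03385503882438 [[-1.5, -0.1], [2.3, -0.1], [-4.6, -2.2], [0.7, 1.9]]
```

>>> send_rows:
  series:
    - [10, [-0.017, 0.037, 0], [0.736, -0.611, -0.75]]
    - [10, [0, 0, 0], [0, 0, 0]]

```text
clock: 14.6
eef_pos: [597.8, 55.4, 171.7]
tool_rot: [3.104, -0.075, 1.388]
force: [-0.5, 0.3, -0.5]
width: 20.1
gripper_force: 61.7
```

```bash
cat >> h.py <<'E'
def edge():
    s=grab('side'); P=cloud(s); i=s['img'].astype(int); ok=s['depth']>0
    a=np.radians(11); l=np.array([np.sin(a),np.cos(a),0]); r=np.array([np.cos(a),-np.sin(a),0])
    m=ok&(i[...,1]-i[...,0]>12)&(i[...,1]>=i[...,2])&(P[...,2]>60)&(P[...,2]<200)&(abs(P[...,1]-20)<25)&(abs(P[...,0]-595)<30)
    p=P[m]; z=p[:,2]; tz=np.polyfit(z,p@l,1); mid=[];zz=np.arange(z.min()+8,z.max()-8,8)
    for v in zz:
        q=(p@r)[abs(z-v)<5]; mid.append((q.min()+q.max())/2)
    rz=np.polyfit(zz,mid,1); z0=z.min()
    print('foot z',z0.round(1),'tang foot/top',np.polyval(tz,[z0,z0+90]).round(1),'rad',np.polyval(rz,[z0,z0+90]).round(1),'n',len(p))
    W=ok&(P[...,2]>30)&(P[...,2]<55)&(abs(P@r-575)<22)&(abs(P@l-127)<5); w=P[W]; nn=np.linalg.svd(w-w.mean(0),full_matrices=False)[2][2]
    print('wall tang',np.median(w@l).round(1),len(w),'yaw',np.degrees(np.arctan(nn[0]/nn[1])).round(1))
E
python3 -c "
from h import *
pl(82,82.5,-11);edge()"
```

```text
t 14.6 pos [597.8  55.4 171.7] rot [ 3.104 -0.075  1.388] q [-0.31  0.61  0.32  1.78 -0.37  0.75  0.04] F [-0.5  0.3 -0.5] w 20.1 61.69095575809479
shift u [ 0.02  -0.096 -1.129] turn u [-0.767  0.581 -0.085]
foot z 95.2 tang foot/top [128.6 138.9] rad [575.5 575.9] n 160
wall tang 127.2 144 yaw 10.4
```

```bash
cat >> h.py <<'E'
from scipy.optimize import least_squares
def edge2():
    s=load('side'); P=cloud(s); i=s['img'].astype(int); ok=s['depth']>0
    a=np.radians(11); l=np.array([np.sin(a),np.cos(a),0]); r=np.array([np.cos(a),-np.sin(a),0])
    m=ok&(i[...,1]-i[...,0]>10)&(i[...,1]>=i[...,2])&(P[...,2]>50)&(P[...,2]<200)&(P[...,1]<55)&(P[...,1]>-10)&(abs(P[...,0]-595)<35)
    rows=[]
    vs,us=np.nonzero(m)
    for v in np.unique(vs)[::3]:
        p=P[v,us[vs==v]]; print(v,us[vs==v].min(),us[vs==v].max(),'z',p[:,2].mean().round(0),'rad',(p@r).round(0).astype(int),'tang',(p@l).round(0).astype(int), 'g',i[v,us[vs==v],1])
E
python3 -c "
from h import *
edge2()"
```

```text
170 305 308 z 190.0 rad [567 570 572 574] tang [155 156 157 159] g [107 121 121 111]
173 304 312 z 189.0 rad [567 569 571 574 576 578 580 583 585] tang [143 140 143 142 143 142 144 145 146] g [117 127 127 127 126 126 126 127 115]
176 304 311 z 187.0 rad [568 570 573 575 577 580 582 584] tang [132 133 133 135 135 131 133 135] g [ 98 108 111 117 122 125 129  97]
179 304 311 z 179.0 rad [568 571 573 575 578 580 582 584] tang [134 132 134 132 131 133 132 136] g [94 95 96 95 95 95 95 87]
182 304 311 z 172.0 rad [569 571 574 576 578 581 583 585] tang [133 135 131 132 131 131 132 134] g [95 95 95 95 95 95 94 85]
185 307 310 z 163.0 rad [576 579 581 583] tang [134 132 133 136] g [93 94 95 93]
189 303 310 z 153.0 rad [567 570 572 574 577 579 582 584] tang [134 132 132 133 134 132 131 133] g [92 94 94 95 95 94 94 88]
192 303 310 z 145.0 rad [568 570 572 575 577 579 582 584] tang [133 131 133 131 135 133 134 132] g [93 94 94 94 94 94 95 88]
195 303 310 z 137.0 rad [568 571 573 575 578 580 582 585] tang [132 131 133 131 131 135 133 134] g [94 95 93 95 95 94 95 85]
198 302 310 z 129.0 rad [566 569 571 574 576 578 581 583 585] tang [134 132 134 130 133 133 129 132 134] g [90 93 93 93 94 94 95 91 80]
201 302 309 z 120.0 rad [566 569 571 574 576 578 581 583] tang [137 131 131 132 133 133 131 135] g [89 93 93 93 94 95 94 88]
204 302 309 z 112.0 rad [567 569 572 574 577 579 581 584] tang [132 134 133 132 133 132 132 132] g [91 93 93 93 93 93 95 86]
207 302 309 z 104.0 rad [567 570 572 575 577 580 582 584] tang [133 132 132 133 132 131 131 135] g [92 93 94 93 94 94 93 86]
210 302 309 z 95.0 rad [568 570 573 575 577 580 582 585] tang [134 132 132 132 132 131 133 133] g [92 95 97 93 94 93 92 81]
```

>>> send_rows:
  series:
    - [10, [0.031, 0.028, 0], [0, 0, 0]]
    - [10, [0, 0, -0.2], [0, 0, 0]]
    - [10, [0, 0, -0.2], [0, 0, 0]]
    - [10, [0, 0, -0.1], [0, 0, 0]]
    - [10, [0, 0, 0], [0, 0, 0]]

```text
clock: 15.28
eef_pos: [601.6, 58.3, 141.7]
tool_rot: [3.101, -0.076, 1.39]
force: [0.9, -0.6, -0.1]
width: 19.9
gripper_force: 61.6
```

>>> send_rows:
  series:
    - [10, [0, 0, -0.07], [0, 0, 0]]
    - [10, [0, 0, -0.07], [0, 0, 0]]
    - [10, [0, 0, 0], [0, 0, 0]]

```text
clock: 15.65
eef_pos: [601.6, 58.5, 133.9]
tool_rot: [3.101, -0.076, 1.39]
force: [3.2, -0.9, -0.4]
width: 20.3
gripper_force: 61.7
```

```bash
python3 -c "
from h import *
pl(82,82.5,-11);edge();edge2()" | cut -c1-230
```

```text
t 15.65 pos [601.6  58.5 133.9] rot [ 3.101 -0.076  1.39 ] q [-0.29  0.67  0.3   1.8  -0.4   0.68  0.06] F [ 3.2 -0.9 -0.4] w 20.3 61.71548503451049
shift u [-0.044 -0.147 -0.499] turn u [-0.774  0.623 -0.107]
foot z 60.5 tang foot/top [133.4 142. ] rad [579.1 579.2] n 148
wall tang 126.7 145 yaw 10.6
184 306 313 z 152.0 rad [571 574 576 578 581 583 586 588] tang [159 160 163 160 161 159 160 164] g [114 122 121 122 122 122 122 110]
187 305 313 z 152.0 rad [571 573 575 578 580 582 585 587 589] tang [144 143 144 146 140 145 148 148 149] g [116 127 127 127 127 127 127 120  97]
190 305 312 z 149.0 rad [572 574 576 579 581 584 586 588] tang [135 135 139 135 138 137 139 136] g [ 97 101  99 106 110 116 120 107]
193 305 312 z 141.0 rad [572 575 577 579 582 584 586 589] tang [138 137 136 135 137 135 137 136] g [95 95 96 94 94 96 93 84]
196 305 311 z 133.0 rad [573 575 577 580 582 585 587] tang [136 136 136 135 139 134 135] g [94 95 95 95 95 95 90]
200 304 310 z 121.0 rad [571 573 576 583 585] tang [135 139 135 138 135] g [87 92 92 91 94]
203 304 311 z 113.0 rad [571 574 576 579 581 583 586 588] tang [138 138 137 135 136 136 134 138] g [90 93 95 95 95 94 95 87]
206 304 311 z 105.0 rad [572 574 577 579 581 584 586 589] tang [136 139 136 134 137 136 137 136] g [92 94 94 95 94 93 95 86]
209 304 310 z 97.0 rad [572 575 577 580 582 584 587] tang [138 135 135 134 134 135 136] g [94 95 94 94 95 95 92]
212 303 310 z 87.0 rad [570 572 575 578 580 582 585 587] tang [135 137 138 135 136 137 135 138] g [92 94 93 93 95 94 93 89]
215 303 310 z 78.0 rad [570 573 575 578 580 583 585 588] tang [136 137 136 136 139 136 139 136] g [88 93 93 93 94 94 95 88]
218 303 310 z 70.0 rad [571 573 576 578 581 583 586 588] tang [139 136 137 136 136 137 137 138] g [89 92 93 93 94 94 93 86]
221 307 310 z 62.0 rad [581 584 586 589] tang [137 135 135 136] g [95 95 93 84]
```

>>> send_rows:
  series:
    - [10, [-0.02, -0.013, -0.04], [0, 0, 0]]
    - [10, [0, 0, -0.08], [0, 0, 0]]
    - [10, [0, 0, 0], [0, 0, 0]]

```text
clock: 16.08
eef_pos: [599.8, 57.8, 126.2]
tool_rot: [3.102, -0.076, 1.39]
force: [3.6, -0.2, -0.1]
width: 19.9
gripper_force: 61.6
```

>>> send_rows:
  series:
    - [10, [0, 0, -0.06], [0, 0, 0]]
    - [10, [0, 0, -0.06], [0, 0, 0]]
    - [10, [0, 0, 0], [0, 0, 0]]

```text
clock: 16.45
eef_pos: [599.4, 57.7, 118.7]
tool_rot: [3.103, -0.076, 1.39]
force: [3.6, 0.1, -3.0]
width: 20.1
gripper_force: 61.4
```

```bash
python3 -c "
from h import *
pl(82,82.5,-11);edge();edge2()" | cut -c1-120
```

```text
t 16.45 pos [599.4  57.7 118.7] rot [ 3.103 -0.076  1.39 ] q [-0.28  0.69  0.28  1.82 -0.41  0.64  0.08] F [ 3.6  0.1 -3
shift u [-0.007 -0.135 -0.245] turn u [-0.772  0.596 -0.108]
foot z 62.4 tang foot/top [132.3 143.9] rad [577.5 577. ] n 121
wall tang 126.9 145 yaw 10.0
189 305 306 z 136.0 rad [569 572] tang [162 162] g [114 122]
192 304 312 z 136.0 rad [569 571 574 576 578 581 583 585 587] tang [148 146 146 148 147 149 149 153 154] g [116 127 128 
195 304 311 z 135.0 rad [570 573 575 577 580 582 584 587] tang [137 136 136 136 137 135 135 138] g [124 128 132 105 101 
198 303 311 z 127.0 rad [568 570 573 575 578 580 583 585 587] tang [135 137 138 136 137 134 133 133 139] g [84 94 95 95 
201 304 310 z 119.0 rad [571 573 576 578 581 583 585] tang [133 136 135 135 136 134 135] g [93 94 95 96 96 94 89]
204 307 310 z 110.0 rad [579 581 583 586] tang [137 135 136 137] g [94 94 94 88]
208 303 310 z 99.0 rad [570 572 574 577 579 582 584 586] tang [134 135 138 135 135 136 137 136] g [93 94 95 95 94 95 95 
211 303 309 z 90.0 rad [570 572 575 577 580 582 584] tang [136 138 136 137 136 139 137] g [93 94 95 94 95 95 93]
214 302 309 z 82.0 rad [568 571 573 575 578 580 583 585] tang [138 133 136 138 136 136 135 136] g [91 93 93 94 94 95 95 
217 303 309 z 73.0 rad [571 573 576 578 581 583 586] tang [134 136 135 137 133 138 135] g [94 94 94 94 95 95 87]
220 302 309 z 64.0 rad [569 571 574 576 579 581 584 586] tang [136 137 134 137 136 134 135 138] g [89 93 94 94 94 94 94
```

>>> send_rows:
  series:
    - [10, [0, 0, -0.05], [0, 0, 0]]
    - [10, [0, 0, -0.05], [0, 0, 0]]
    - [10, [0, 0, 0], [0, 0, 0]]

```text
clock: 16.88
eef_pos: [599.7, 57.9, 113.1]
tool_rot: [3.102, -0.076, 1.39]
force: [3.7, 0.3, -2.3]
width: 20.2
gripper_force: 61.4
```

>>> send_rows:
  series:
    - [10, [0, 0, -0.05], [0, 0, 0]]
    - [10, [0, 0, -0.04], [0, 0, 0]]
    - [10, [0, 0, 0], [0, 0, 0]]

```text
clock: 17.25
eef_pos: [599.7, 57.9, 107.7]
tool_rot: [3.102, -0.076, 1.39]
force: [4.4, -0.7, -1.1]
width: 19.7
gripper_force: 61.5
```

```bash
python3 -c "
from h import *
pl(82,82.5,-11);edge();edge2()" | cut -c1-100 | head -9
```

```text
t 17.25 pos [599.7  57.9 107.7] rot [ 3.102 -0.076  1.39 ] q [-0.28  0.7   0.27  1.82 -0.42  0.62  0
shift u [-0.011 -0.137 -0.061] turn u [-0.775  0.604 -0.109]
foot z 63.1 tang foot/top [132.2 146.4] rad [576.9 578.7] n 126
wall tang 126.9 146 yaw 11.1
193 305 307 z 127.0 rad [570 573 575] tang [161 159 160] g [117 122 121]
196 304 311 z 126.0 rad [569 572 574 576 579 581 584 586] tang [148 145 145 149 147 147 150 149] g [
199 303 311 z 124.0 rad [568 571 573 575 578 580 583 585 587] tang [137 136 135 137 137 136 136 138 
202 303 310 z 116.0 rad [569 571 574 576 578 581 583 586] tang [138 137 136 133 137 135 134 135] g [
205 303 310 z 107.0 rad [569 572 574 576 579 581 584 586] tang [136 135 137 135 137 135 135 138] g [
```

>>> send_rows:
  series:
    - [10, [0, 0, -0.05], [0, 0, 0]]
    - [10, [0, 0, -0.03], [0, 0, 0]]
    - [10, [0, 0, 0], [0, 0, 0]]

```text
clock: 17.68
eef_pos: [600.4, 57.8, 104.7]
tool_rot: [3.101, -0.077, 1.39]
force: [1.0, -1.2, 10.6]
width: 20.0
gripper_force: 63.1
```

>>> send_rows:
  series:
    - [10, [0, 0, -0.03], [0, 0, 0]]
    - [10, [0, 0, 0], [0, 0, 0]]

```text
clock: 17.92
eef_pos: [600.8, 57.8, 104.6]
tool_rot: [3.1, -0.078, 1.39]
force: [-2.3, -0.5, 23.6]
width: 19.9
gripper_force: 64.7
```

>>> send_rows:
  series:
    - [40, [0, 0, 0.03], [0, 0, 0]]
    - [40, [0, 0, 0], [0, 0, 0]]
    - [40, [0, 0, 0], [0, 0, 0]]
    - [40, [0, 0, 0], [0, 0, 0]]

```text
clock: 18.42
eef_pos: [599.2, 57.9, 102.6]
tool_rot: [3.104, -0.076, 1.39]
force: [0.2, 0.6, 1.2]
width: 39.7
gripper_force: 0.0
```

>>> send_rows:
  series:
    - [40, [0, -0.02, 0.2], [0, 0, 0]]
    - [40, [0, -0.02, 0.3], [0, 0, 0]]
    - [40, [0, -0.02, 0.4], [0, 0, 0]]
    - [40, [0, 0, 0.4], [-0.77, 0.6, -0.1]]
    - [0, [0, 0, 0], [0, 0, 0]]
    - [0, [0, 0, 0], [0, 0, 0]]
    - [0, [0, 0, 0], [0, 0, 0]]
    - [0, [0, 0, 0], [0, 0, 0]]

```text
clock: 19.42
eef_pos: [599.3, 53.6, 180.7]
tool_rot: [-3.141, -0.0, 1.379]
force: [-0.2, -0.1, -0.0]
width: 0.0
gripper_force: 0.0
```

```bash
python3 -c "
from h import *
pl(100+17+20,85,-11);edge();edge2()
P=cloud(load('side')); l=load('side'); i=l['img'].astype(int)
m=(i[...,1]-i[...,0]>10)&(P[...,2]>117)&(P[...,2]<140)&(abs(P[...,0]-600)<40)&(abs(P[...,1]-50)<50); q=P[m]; print('top z pct',np.percentile(q[:,2],[5,25,50,75,95]),q.mean(0))
w=(l['depth']>0)&(abs(P[...,2]-62)<4)&(abs(P[...,0]-595)<45)&(abs(P[...,1]-50)<50);print('rim z',np.median(P[w][:,2])) 
" | cut -c1-120
```

```text
t 19.43 pos [599.3  53.6 180.7] rot [-3.141 -0.     1.379] q [-0.38  0.64  0.39  1.71 -0.31  0.85 -0.05] F [-0.2 -0.1 -0
shift u [ 0.036 -0.073 -0.361] turn u [-0.006 -0.004  0.003]
foot z 60.7 tang foot/top [132.5 146.9] rad [579.8 580.3] n 120
wall tang 126.9 145 yaw 11.3
193 306 312 z 123.0 rad [572 574 577 582 584 586] tang [167 167 167 167 169 169] g [118 125 126 126 126 127]
196 305 313 z 123.0 rad [571 574 576 578 581 583 586 588 590] tang [152 153 151 152 152 152 154 158 160] g [112 126 127 
199 304 312 z 123.0 rad [571 573 575 578 580 583 585 587 589] tang [138 139 142 136 137 138 138 140 143] g [116 135 134 
202 305 311 z 116.0 rad [574 576 578 581 583 585 588] tang [136 136 139 136 135 137 135] g [94 95 96 95 95 97 91]
205 304 311 z 107.0 rad [572 574 576 579 581 584 586 588] tang [135 135 137 137 136 135 137 138] g [89 94 95 95 95 95 95
208 304 311 z 99.0 rad [572 574 577 579 582 584 586 589] tang [135 137 134 135 137 136 137 137] g [92 94 95 94 94 94 95 
212 304 310 z 88.0 rad [573 575 578 580 582 585 587] tang [136 137 134 135 135 136 135] g [93 94 95 93 92 94 93]
215 303 310 z 79.0 rad [571 573 576 578 580 583 585 588] tang [136 136 135 136 136 134 135 135] g [88 94 93 95 94 94 95 
218 303 310 z 70.0 rad [571 573 576 578 581 583 586 588] tang [133 137 134 134 137 136 136 138] g [88 94 94 95 94 94 96 
221 307 310 z 62.0 rad [581 584 586 589] tang [138 138 134 136] g [95 94 95 89]
top z pct [118.8464811  121.17806522 122.37573667 123.06518109 123.89780535] [598.6104744   39.77274777 121.968085  ]
rim z 62.4493619604516
```

>>> send_rows:
  series:
    - [0, [0.03, 0.01, -0.3], [0, 0, 0]]
    - [0, [0, 0, -0.3], [0, 0, 0]]
    - [0, [0, 0, -0.06], [0, 0, 0]]
    - [0, [0, 0, -0.03], [0, 0, 0]]
    - [0, [0, 0, 0], [0, 0, 0]]

```text
clock: 20.1
eef_pos: [602.0, 54.8, 140.0]
tool_rot: [3.14, -0.001, 1.38]
force: [-0.2, 0.6, 0.1]
width: -0.5
gripper_force: 0.0
```

>>> send_rows:
  series:
    - [0, [0, 0, -0.03], [0, 0, 0]]
    - [0, [0, 0, 0], [0, 0, 0]]

```text
clock: 20.35
eef_pos: [601.8, 54.9, 138.2]
tool_rot: [3.14, -0.001, 1.38]
force: [-0.7, 0.4, 0.3]
width: 0.1
gripper_force: 0.0
```

>>> send_rows:
  series:
    - [0, [0, 0, -0.03], [0, 0, 0]]
    - [0, [0, 0, 0], [0, 0, 0]]

```text
clock: 20.6
eef_pos: [601.6, 54.9, 136.1]
tool_rot: [3.141, -0.001, 1.38]
force: [-0.1, 0.1, 0.1]
width: 0.2
gripper_force: 0.0
```

>>> send_rows:
  series:
    - [0, [0, 0, -0.03], [0, 0, 0]]
    - [0, [0, 0, 0], [0, 0, 0]]

```text
clock: 20.85
eef_pos: [601.6, 54.9, 134.2]
tool_rot: [3.141, -0.001, 1.38]
force: [-0.6, 0.4, -0.9]
width: 0.1
gripper_force: 0.0
```

>>> send_rows:
  series:
    - [0, [0, 0, -0.03], [0, 0, 0]]
    - [0, [0, 0, 0], [0, 0, 0]]

```text
clock: 21.1
eef_pos: [601.6, 54.9, 132.5]
tool_rot: [3.141, -0.001, 1.38]
force: [-0.2, -0.6, 0.6]
width: -0.2
gripper_force: 0.0
```

```bash
python3 -c "
from h import *
pl(100+17,85,-11);edge();edge2()
d=load('side');P=cloud(d);i=d['img'].astype(int)
m=(d['depth']>0)&(i.max(-1)<75)&(P[...,2]>105)&(P[...,2]<190)&(abs(P[...,0]-600)<40)&(abs(P[...,1]-50)<40)
for z in range(106,190,6):
  q=P[m&(abs(P[...,2]-z)<3)]; print(z,len(q),(q[:,:2].min(0).round(0),q[:,:2].max(0).round(0)) if len(q) else '')
" | cut -c1-120
```

```text
t 21.1 pos [601.6  54.9 132.5] rot [ 3.141e+00 -1.000e-03  1.380e+00] q [-0.36  0.7   0.36  1.74 -0.34  0.76 -0.02] F [-
shift u [-0.002 -0.095  0.109] turn u [-0.006  0.007 -0.01 ]
foot z 62.1 tang foot/top [132.7 147.4] rad [580.6 579.8] n 117
wall tang 127.0 143 yaw 10.1
193 307 307 z 124.0 rad [574] tang [166] g [121]
196 305 313 z 122.0 rad [571 574 576 578 581 583 586 588 590] tang [154 151 153 154 154 153 154 158 160] g [113 127 127 
199 304 312 z 123.0 rad [571 573 575 578 580 582 585 587 589] tang [137 135 140 137 140 140 140 139 142] g [116 135 135 
202 305 311 z 116.0 rad [574 576 578 581 583 585 588] tang [135 136 135 132 138 139 136] g [94 95 95 96 96 96 91]
205 304 311 z 108.0 rad [572 574 576 579 581 584 586 588] tang [135 134 136 135 136 134 136 135] g [89 94 95 96 96 95 95
208 304 311 z 99.0 rad [572 575 577 579 582 584 587 589] tang [136 135 136 136 137 137 135 138] g [92 94 95 94 95 95 95 
212 304 311 z 87.0 rad [572 575 577 580 582 585 587 589] tang [137 135 136 137 136 139 136 138] g [93 93 95 94 93 94 93 
215 303 310 z 78.0 rad [570 573 576 578 580 583 585 587] 
[... 174 characters left out ...]
 94 95 96 
221 307 310 z 63.0 rad [581 584 586 589] tang [136 136 134 135] g [95 95 94 89]
106 1 (array([615.,  71.]), array([615.,  71.]))
112 6 (array([606.,  22.]), array([615.,  67.]))
118 7 (array([605.,  21.]), array([615.,  79.]))
124 42 (array([594.,  51.]), array([614.,  80.]))
130 0 
136 0 
142 3 (array([601.,  45.]), array([606.,  48.]))
148 10 (array([591.,  43.]), array([611.,  50.]))
154 22 (array([589.,  41.]), array([616.,  55.]))
160 20 (array([589.,  43.]), array([615.,  53.]))
166 19 (array([588.,  43.]), array([615.,  52.]))
172 20 (array([588.,  42.]), array([614.,  52.]))
178 25 (array([587.,  42.]), array([614.,  60.]))
184 33 (array([580.,  39.]), array([620.,  54.]))
```

>>> send_rows:
  series:
    - [0, [0, 0, -0.03], [0, 0, 0]]
    - [0, [0, 0, -0.02], [0, 0, 0]]
    - [0, [0, 0, 0], [0, 0, 0]]

```text
clock: 21.52
eef_pos: [601.6, 54.8, 129.5]
tool_rot: [3.141, -0.001, 1.38]
force: [-0.5, 0.7, -0.6]
width: -0.1
gripper_force: 0.0
```

>>> send_rows:
  series:
    - [0, [0, 0, -0.03], [0, 0, 0]]
    - [0, [0, 0, 0], [0, 0, 0]]

```text
clock: 21.78
eef_pos: [601.6, 54.8, 127.7]
tool_rot: [3.141, -0.001, 1.38]
force: [-0.6, 0.7, -0.7]
width: 0.1
gripper_force: 0.0
```

```bash
python3 -c "
from h import *
d=grab('side');P=cloud(d);i=d['img'].astype(int)
c=sensors.read_state()['eef_pos']
for k in(0,-10,-17,40):print(k,proj(d,c+[0,0,k]).round(1))
for v in range(172,204):
  s=''
  for u in range(292,326):
    r,g,b=i[v,u]; s+='m' if g-r>10 else ('#' if max(r,g,b)<50 else ('g' if max(r,g,b)-min(r,g,b)<14 else '.'))
  print(v,s,int(P[v,308,1]),int(P[v,308,2]))
"
```

```text
0 [[309.5 191.2]]
-10 [[309.3 194.8]]
-17 [[309.1 197.2]]
40 [[310.5 176.6]]
172 .......############.############## 43 185
173 ............#####################. 44 182
174 .............###############g###.. 44 179
175 ..............############........ 44 177
176 ..............###g#######......... 45 174
177 ..............##gg#gg####......... 44 172
178 ..............##gg#gg####......... 45 168
179 ..............##gg#gg####......... 43 167
180 ..............##gg#gg####......... 43 164
181 .............g##gg#gg####......... 43 161
182 .............###gg#gg###.......... 44 158
183 .............##ggg#gg###.......... 44 155
184 .............##ggg#gg###.......... 47 151
185 .............##ggg#gg###.......... 47 149
186 ..............#ggg#gg##g.......... 44 147
187 ...............gg##gg##........... 44 145
188 ...............gg##ggg............ 46 141
189 ...............gg##gggg........... 44 139
190 ...............gggggggg........... 72 121
191 ..............ggggggggg........... 64 122
192 ..............ggggggggg........... 57 123
193 .............gmmggggggg........... 53 123
194 ..............mmmggggmg........... 50 122
195 .............mmmmmmmmmg........... 45 122
196 gggg.........mmmmmmmmmg........... 39 123
197 ggggggggg...gmmmmmmmmg............ 33 123
198 ggggggggggg.gmmmmmmmmgg........... 31 121
199 ....ggggggggmmmmmmmmmg............ 25 122
200 ......ggggggmmmmmmmmmg............ 23 121
201 .........ggggmmmmmmmgg............ 21 119
202 .........ggggmmmmmmmgg............ 22 116
203 .........gggmmmmmmmmgggg.......... 19 115
```

>>> send_rows:
  series:
    - [0, [0, 0, -0.1], [0, 0, 0]]
    - [0, [0, 0, -0.08], [0, 0, 0]]
    - [0, [0, 0, -0.03], [0, 0, 0]]
    - [0, [0, 0, 0], [0, 0, 0]]

```text
clock: 22.32
eef_pos: [601.7, 54.8, 115.0]
tool_rot: [3.141, -0.001, 1.38]
force: [-1.1, -0.4, 1.2]
width: 0.3
gripper_force: 0.0
```

>>> send_rows:
  series:
    - [0, [0, 0, -0.03], [0, 0, 0]]
    - [0, [0, 0, 0], [0, 0, 0]]

```text
clock: 22.58
eef_pos: [602.0, 54.8, 114.5]
tool_rot: [3.14, -0.001, 1.38]
force: [-1.2, -0.6, 7.5]
width: -0.1
gripper_force: 3.4
```

>>> send_rows:
  series:
    - [0, [0, 0, -0.03], [0, 0, 0]]
    - [0, [0, 0, 0], [0, 0, 0]]

```text
clock: 22.82
eef_pos: [602.1, 54.9, 114.4]
tool_rot: [3.14, -0.002, 1.38]
force: [-5.3, 0.4, 18.2]
width: -0.1
gripper_force: 9.4
```

>>> send_rows:
  series:
    - [0, [0, 0, -0.02], [0, 0, 0]]
    - [0, [0, 0, 0], [0, 0, 0]]

```text
clock: 23.08
eef_pos: [602.2, 55.0, 114.4]
tool_rot: [3.139, -0.003, 1.38]
force: [-7.8, 0.5, 27.4]
width: 0.2
gripper_force: 13.3
```

>>> send_rows:
  series:
    - [0, [0, 0, 0.1], [0, 0, 0]]
    - [0, [0, 0, 0.5], [0, 0, 0]]
    - [0, [0, 0, 0.8], [0, 0, 0]]
    - [0, [0, 0, 0.8], [0, 0, 0]]
    - [0, [-0.5, -0.5, 0.5], [0, 0, 0]]
    - [0, [-0.5, -0.8, 0.2], [0, 0, 0]]
    - [0, [-0.3, -0.8, 0], [0, 0, 0]]
    - [0, [0, 0, 0], [0, 0, 0]]

```text
clock: 24.08
eef_pos: [522.0, -76.1, 285.3]
tool_rot: [3.14, 0.001, 1.372]
force: [0.5, 0.1, 0.0]
width: 0.0
gripper_force: 0.0
```

```bash
python3 -c "
from h import *
print(sensors.read_state()['eef_pos'])
for n in('side','top'):
  d=grab(n);P=cloud(d);i=d['img'].astype(int);ok=d['depth']>0
  near=ok&(abs(P[...,0]-600)<45)&(abs(P[...,1]-50)<50)
  m=near&(i[...,1]-i[...,0]>10)&(P[...,2]>117)&(P[...,2]<130); q=P[m]; print(n,'top z',np.percentile(q[:,2],[10,50,90]),cv2.minAreaRect(q[:,:2].astype(np.float32)),len(q))
  w=near&(abs(P[...,2]-62)<4);print('rim z',np.median(P[w][:,2]))
  w=near&(abs(P[...,2]-22)<4);print('disc z',np.median(P[w][:,2]))
  R=np.hypot(P[...,0]-518,P[...,1]-65.4)
  w=ok&(P[...,2]>100)&(P[...,2]<135)&(R<130)&(P[...,0]<450);print('bottle',P[w].mean(0))
  w=ok&(P[...,2]>72)&(P[...,2]<98)&(R<140)&(P[...,1]>110)&(P[...,0]<540);print('mirror',P[w].mean(0))
"
```

```text
[521.9966715  -76.06608038 285.30177062]
side top z [117.73975738 119.55894997 121.37814256] ((594.6957397460938, 23.8326416015625), (11.87598991394043, 0.0), 166.20538330078125) 2
rim z 62.29710275867262
disc z 22.879483851565453
bottle [415.10155442  79.68996248 111.56632159]
mirror [501.76204993 146.9361302   81.70306403]
top top z [119.979352   123.40222632 126.22682226] ((600.8951416015625, 51.10047149658203), (57.701290130615234, 15.4217529296875), 81.0738296508789) 46
rim z 61.99986230258821
disc z 22.234835685216467
bottle [415.32116645  80.84176935 113.27016219]
mirror [501.33898017 148.46536664  84.37738362]
```

```bash
python3 -c "
from cell import ctrl
print(ctrl.finish_job())"
```

```text
the job is handed in; nothing more can be done
None
```

I handed the job in at about 24 s: the floss case stands upright, latch end up, in the slot with the rectangle label, and a final 27 N push on its top moved it no further. The turntable turned about 4 degrees when the first try caught the slot's wall; the bottle and mirror turned with it and are still in place, but I didn't re-measure the clipper or the things off the turntable.

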